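Unstack the supplies and put the unit in its nest

ROBOT

A 6-joint arm with a two-finger parallel gripper is mounted at the origin on a cart in front of the work surface, level with it; the furniture and walls round the work are solid. World frame = base frame: x ahead of the robot, y to its left, z up, the work surface at z = 0. Lengths are in m, angles in rad, forces in N, time in s.
With the tool pointing down it reaches from about 0.425 to 0.95 m from the base axis. Payload 3.5 kg.
Tool frame: the origin (TCP) lies midway between the tips of the shut fingers; the grasp point (between the pads) lies 19 mm behind it; z points along the fingers, y is the line along which they close (so a half turn about z gives the same grasp; the last joint's range is limited). The gripper opens to 85 mm and grips with 20 to 120 N. Pads are 22 mm wide; open, the fingers measure 114 mm over their backs; the gripper's body (76 mm by 85 mm) begins 54 mm behind the grasp point. The pads swing forward as they close: fully open they stand 13 mm farther back than shut.
Start: joints at [-1.498, 0.286, 1.577, -0, 1.279, -0.15], TCP at [0.149, -0.658, 0.231] pointing down, gripper open.
Joint ranges: [-2.77, 2.77], [-0.9, 2.22], [0.21, 2.48], [-1.53, 4.67], [0.24, 2.81], [-2.84, 2.84]. Speed limits (rad/s): [2.79, 2.79, 3.14, 3.14, 3.14, 3.14].

INTERFACE

Orientations are given as a unit quaternion [x, y, z, w].
In Python, from plant import * gives the robot as it stands.
- The arm moves only by the tool move_arm, never from a script. Its argument "moves" is a list of rows, each a list of 3 entries, a list of its own where there are three numbers: the opening, from 0 (shut) to 1 (fully open), then the shift along the tool's x, y, z in m, then the turn, a rotation vector about the tool's x, y, z in rad. A call has exactly 10 rows; each row shifts and turns the commanded pose from where the row before left it, along the tool's axes as they then stand; what a row does not reach is not made up. A row lasts 1/12 s, in which the tool goes at most 41.7 mm and 7.16 degrees, less where a joint would pass 70% of its speed; a pose out of reach is approached as far as the arm can. A call is refused whole if a number of a shift passes 0.0417 or a number of a turn 0.125, either way. A call with a gripper value outside its range is refused whole. The fingers move at their own pace and stop on an object; "grip_force" is the grip in N (left out, the last holds). Time passes only in rows, so rows that do not move let the fingers close, or fill a call up. It gives the time, the measured TCP pose, the force, the opening and the grip force at its end, in the units of the state.
- get_state(): the state, without advancing time (a new reading comes with each control period).
- read_camera(name): name is "scene" or "top" or "wrist"; returns the picture (420x560x3 uint8, red, green, blue); there is no depth.
- camera_params(name): a dict with "fx", "fy", "cx", "cy" (pixels), "rvec" (rotation vector, rad) and "tvec" (3), from world to camera coordinates, as OpenCV has them; the wrist camera has in their place "tool_from_camera" (4x4, takes a point from camera to tool coordinates, whose origin is the TCP and whose axes are the flange's). Camera axes: x right, y down, z forward; pixel columns grow to the right and rows downward; lengths in m; the calibration is good to about 2 mm. A picture is of the moment at which its call begins: read the wrist's pose just before it. camera_params takes no time and is no camera call.
- sign_off(): hands the job in; it is judged then, once.
The state is a dict: "time": time; "qpos": joint angles; "dq": joint speeds; "joint_efforts": joint torques, N m; "eef_pos": TCP position; "tcp_rot": TCP orientation; "contact_force": force on the tool from outside, world axes, zero at the start; "wrist_torque": the same for the moment, N m; "opening": opening from 0.0 (shut) to 1.0 (fully open); "finger_force": force on a finger pad.
Only numpy, scipy, OpenCV 4.12 (cv2) and the standard library are available. Lean on these libraries where they do the work, as an engineer would, in place of code of your own. Each camera call takes 0.05 s, during which the arm holds its last target. There are 200 camera calls.

TASK

Supplies have been piled on the grey control unit. Take the pile apart: stand the spool of solder in the middle of the green pad, lay the roll of amber tape flat in the middle of the yellow pad and stand the red cup of plugs in the middle of the red pad, keeping the cup upright and leaving the unit where it is meanwhile. Only when all three are in place and released, set the bare unit down flat in the aluminium nest, between its four blue corner stops, either way round, and leave the wash bottle and the multimeter where they stand.

Things in the scene. Friction and masses are not known exactly. Their poses are not given: they have to be found in the camera images.
- spool_centre (a point): Spool of solder wire, dark green flanges and grey winding, 53 mm in diameter, 36 mm high, standing upright (axis z up) on top of the roll of amber tape at the start; solid, 190 g give or take. The point is its centre, 18 mm above its underside. Grasp across the flanges.
- tape_centre (a point): Roll of amber adhesive tape lying flat (axis z up), 62 mm in diameter, 19 mm high, with a hole of about 40 mm; at the start it lies on one end of the grey unit (either end), under the spool. The point is its centre, 9.5 mm above its underside. Grasp across its outside.
- cup_centre (a point): Small open red plastic cup of plugs, 50 mm across the rim, narrower at the foot (about 42 mm), 26 mm high, standing (axis z up) on the other end of the grey unit, centre about 72 mm from that of the tape. The point is its centre, 13 mm above its underside. Grasp across the rim.
- unit_centre (a point): Grey control unit, a flat box 140 mm long (its x axis), 60 mm wide (its y axis) and 30 mm high (z up), with dark end plates, lying on the bench under the pile; about 320 g. The point is its centre, 15 mm above its underside. Grasp across its 60 mm width near the middle.
- pad_green: Round flat green pad fixed to the bench, 84 mm in diameter, 4 mm thick, for the spool. Origin at the centre of its underside.
- pad_yellow: Round flat yellow pad fixed to the bench, 84 mm in diameter, 4 mm thick, for the tape. Origin at the centre of its underside.
- pad_red: Round flat red pad fixed to the bench, 84 mm in diameter, 4 mm thick, for the cup. Origin at the centre of its underside.
- nest: Nest fixed to the bench: aluminium plate 172 mm (its x axis) by 92 mm (its y axis), 6 mm thick, with four blue corner stops that rise 8 mm above the plate and leave 156 mm by 76 mm between them for the unit; the sides are open except for the last 24 mm at each corner. Origin at the centre of its underside.
- bottle: White pump bottle of wash fluid with a blue pump, 66 mm in diameter, 137 mm high, loose, standing near the work; not to be disturbed. Origin at the centre of its underside.
- meter: Orange and dark hand multimeter lying on its back, 150 by 76 by 40 mm, loose, in front of the blue board vice; not to be disturbed. Origin at the centre of its underside.
Not all that is in view belongs to the job. What is shaped like the part that bears cup_centre but purple is not meant.

How it is judged:
By the outcome, as a careful person would: the job done as asked, in the order asked, and still so for the second after the job is handed in, with the robot touching nothing.
It also fails if it takes over 120 s, if anything falls off the work surface, if the arm or the gripper's body presses on something with over 40 N, if the wrist force passes 120 N, or if a joint passes its speed limit or range.

## Working session

There is one attempt and no reset: what is moved stays moved. The work goes in short steps, Python scripts to look and compute and a tool call to move; the robot and the scene stay as the last step left them, time stands still between calls to the robot, and variables do not carry over. Pictures are saved under pics/ and viewed, at most 14 in all, crops included, and the job is handed in when it is done.

Besides the shell and the picture viewer there is one more tool, called after ">>>" as name(argument=value, ...) on one line, values as JSON. move_arm: Moves the arm, as the interface text tells. Its arguments: {"type":"object","properties":{"moves":{"type":"array"},"grip_force":{"type":"number"}},"required":["moves"]}

```bash
mkdir -p pics; ls; python3 - <<'E'
from plant import *
import cv2
for n in("top","scene"):
    cv2.imwrite(f"pics/{n}0.png",read_camera(n)[:,:,::-1]); print(n,camera_params(n))
print(camera_params("wrist")); print(get_state())
E
```

```text
pics
top {'fx': 518.1688272293868, 'fy': 518.1688272293868, 'cx': 280.4464339858303, 'cy': 212.247894407901, 'rvec': array([ 2.16853854, -2.1794199 ,  0.07875523]), 'tvec': array([-0.09502743,  0.52659324,  1.13845809])}
scene {'fx': 411.6740924288179, 'fy': 411.6740924288179, 'cx': 274.5977953602858, 'cy': 209.2279885835075, 'rvec': array([ 0.69165221, -2.62034327,  1.17680096]), 'tvec': array([0.42285108, 0.31427695, 0.85056918])}
{'fx': 361.7276587732946, 'fy': 361.7276587732946, 'cx': 281.98952828677943, 'cy': 207.66098749967202, 'tool_from_camera': array([[-1.23430271e-04, -9.60472931e-01, -2.78373371e-01,
         7.02121805e-02],
       [ 9.99999906e-01, -2.34357915e-04,  3.65207970e-04,
         1.46311101e-03],
       [-4.16011372e-04, -2.78373300e-01,  9.60472869e-01,
        -1.43042222e-01],
       [ 0.00000000e+00,  0.00000000e+00,  0.00000000e+00,
         1.00000000e+00]])}
{'time': 0.1, 'qpos': array([-1.49798909e+00,  2.87104667e-01,  1.57805253e+00, -9.02854431e-06,
        1.27859107e+00, -1.50022067e-01]), 'dq': array([-0.00171488, -0.0019524 , -0.00308946,  0.00063939, -0.00013355,
       -0.00156221]), 'joint_efforts': array([ 6.72973947e-04, -4.07298660e+01, -2.93699187e+01, -1.34325755e-04,
        3.37742633e-03, -9.40192564e-06]), 'eef_pos': array([ 0.14913616, -0.65770253,  0.23005523]), 'tcp_rot': array([ 9.93799083e-01,  1.11185524e-01,  3.72826007e-05, -1.07716770e-03]), 'contact_force': array([-0.14609515,  0.83633831, -0.57118633]), 'wrist_torque': array([-0.02601   , -0.01910851, -0.03684871]), 'finger_force': 0.0, 'opening': 0.9996919856274536}
```

View pics/top0.png

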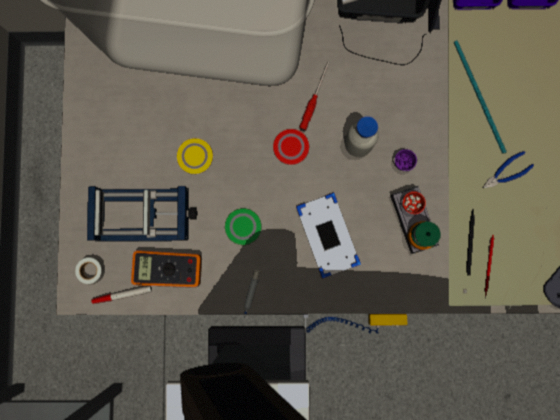

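View pics/scene0.png

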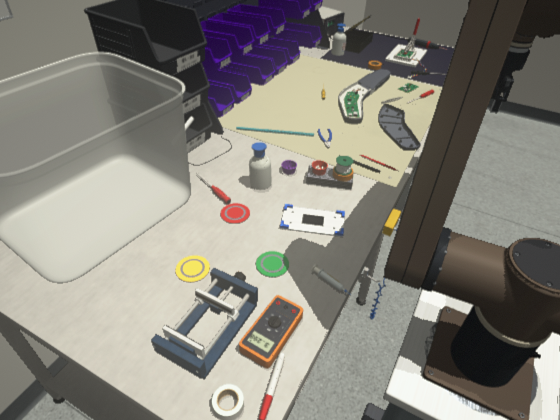

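```bash
cat > h.py <<'E'
from plant import *
import numpy as np, cv2
from scipy.spatial.transform import Rotation as R
def campose(n):
    p=camera_params(n)
    if n=="wrist":
        s=get_state(); T=np.eye(4); T[:3,:3]=R.from_quat(s["tcp_rot"]).as_matrix(); T[:3,3]=s["eef_pos"]
        M=T@p["tool_from_camera"]; return p,M[:3,:3],M[:3,3]
    A=R.from_rotvec(p["rvec"]).as_matrix(); return p,A.T,-A.T@p["tvec"]
def ray(n,uv,z,cp=None):
    p,A,c=cp or campose(n)
    d=A@np.array([(uv[0]-p["cx"])/p["fx"],(uv[1]-p["cy"])/p["fy"],1]); return c+d*(z-c[2])/d[2]
def proj(n,X,cp=None):
    p,A,c=cp or campose(n); q=A.T@(np.array(X)-c); return q[0]/q[2]*p["fx"]+p["cx"],q[1]/q[2]*p["fy"]+p["cy"]
def blobs(im,lo,hi,amin=20,box=None):
    h=cv2.cvtColor(im,cv2.COLOR_RGB2HSV); m=cv2.inRange(h,np.array(lo),np.array(hi))
    if box: k=np.zeros_like(m); k[box[1]:box[3],box[0]:box[2]]=1; m*=k
    cs,_=cv2.findContours(m,cv2.RETR_EXTERNAL,cv2.CHAIN_APPROX_NONE)
    return m,[c for c in cs if cv2.contourArea(c)>amin]
def rel(target,yaw):
    "shift in current tool axes and yaw turn (tool z) to world TCP target with tool x at angle yaw"
    s=get_state(); A=R.from_quat(s["tcp_rot"]).as_matrix()
    c=np.arctan2(A[1,0],A[0,0]); d=(yaw-c+np.pi/2)%np.pi-np.pi/2
    return A.T@(np.array(target)-s["eef_pos"]), -d
E
python3 - <<'E'
from h import *
im=read_camera("top"); cp=campose("top")
def show(nm,lo,hi,z,box,amin=20):
    for c in blobs(im,lo,hi,amin,box)[1]:
        x,y,w,h=cv2.boundingRect(c); e=cv2.minAreaRect(cv2.convexHull(c))
        (cx,cy),r=cv2.minEnclosingCircle(c)
        print(nm,np.round(e[0],1),np.round(e[1],1),"circ",round(cx,1),round(cy,1),round(r,1),np.round(ray("top",(cx,cy),z,cp),4),"d mm",round(2000*r/cp[0]["fx"]*(cp[2][2]-z)))
print(cp[2])
show("green",(50,100,40),(90,255,255),.004,(220,200,270,250))
show("yellow",(20,120,80),(35,255,255),.004,(170,130,220,180))
show("red",(0,150,80),(8,255,255),.004,(265,120,315,170)); show("redh",(172,150,80),(180,255,255),.004,(265,120,315,170))
show("stop",(105,120,60),(125,255,255),.014,(290,185,370,285),4)
show("cup",(0,150,60),(8,255,255),.056,(395,185,430,218))
show("spool",(50,80,20),(95,255,255),.085,(400,210,450,255))
cv2.imwrite("pics/crop1.png",cv2.resize(im[125:285,290:460,::-1],None,fx=3.5,fy=3.5,interpolation=cv2.INTER_CUBIC))
E
```

```text
[ 0.42998503 -0.10963413  1.17707719]
green [242.5 226. ] [36. 35.] circ 242.6 226.1 18.2 [ 0.4965 -0.0115  0.004 ] d mm 83
yellow [194.  155.5] [35. 36.] circ 194.4 155.8 18.4 [0.6587 0.0996 0.004 ] d mm 84
red [290.5 146.5] [35. 35.] circ 290.7 146.3 18.0 [ 0.6793 -0.1216  0.004 ] d mm 81
red [304.  123.5] [7.3 9.8] circ 304.5 123.5 5.7 [ 0.7324 -0.1538  0.004 ] d mm 26
stop [323.1 273.2] [12.5  6.6] circ 324.5 271.0 6.3 [ 0.3948 -0.1952  0.014 ] d mm 28
stop [356.2 261.4] [ 7.1 11.7] circ 354.2 260.6 5.9 [ 0.4176 -0.2618  0.014 ] d mm 26
stop [299.7 208.1] [ 6.6 12.6] circ 302.0 209.0 6.3 [ 0.5338 -0.1462  0.014 ] d mm 28
stop [331.  198.5] [9.8 8.5] circ 331.0 198.5 6.1 [ 0.5572 -0.2117  0.014 ] d mm 27
cup [413.8 202.2] [22.6 21.9] circ 413.4 202.4 11.7 [ 0.5431 -0.3864  0.056 ] d mm 51
spool [425.5 233. ] [24. 27.] circ 425.6 234.0 14.0 [ 0.4733 -0.4032  0.085 ] d mm 59
```

View pics/crop1.png

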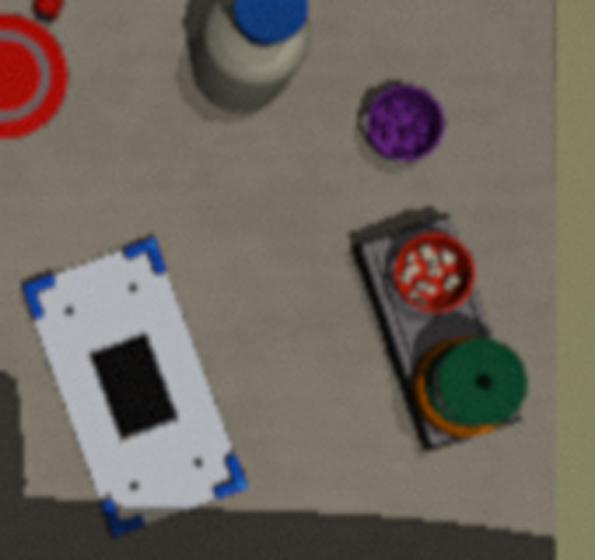

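The red cup with plugs on the unit is at top pixel (413,202). Possible confusions are the purple cup at (404,160), the red pad at (291,146), and the white tape roll at (90,269), which could pass for the amber tape under the spool at (426,234). The crop confirms the red cup and the green spool on amber tape, both lying on the grey unit.

```bash
python3 - <<'E'
from h import *
cp=campose("top")
a=ray("top",(290+353/3.5,125+237/3.5),.03,cp);b=ray("top",(290+425/3.5,125+450/3.5),.03,cp)
print(a,b,np.arctan2(*(a-b)[1::-1]),np.linalg.norm(a-b))
print(rel([.505,-.395,.25],.33))
E
```

```text
[ 0.567631   -0.34344127  0.03      ] [ 0.43255723 -0.38562552  0.03      ] 0.30270742236394144 0.14150772099118653
(array([ 0.40514995, -0.17770494, -0.01934097]), np.float64(-0.10719052671826934))
```

>>> move_arm(moves=[[1,[0.03,-0.013,-0.002],[0,0,-0.008]],[1,[0.03,-0.013,-0.002],[0,0,-0.008]],[1,[0.03,-0.013,-0.002],[0,0,-0.008]],[1,[0.03,-0.013,-0.002],[0,0,-0.008]],[1,[0.03,-0.013,-0.002],[0,0,-0.008]],[1,[0.03,-0.013,-0.002],[0,0,-0.008]],[1,[0.03,-0.013,-0.002],[0,0,-0.008]],[1,[0.03,-0.013,-0.002],[0,0,-0.008]],[1,[0.03,-0.013,-0.002],[0,0,-0.008]],[1,[0.03,-0.013,-0.002],[0,0,-0.008]]], grip_force=40)

```text
time: 0.98
eef_pos: [0.4068, -0.4545, 0.251]
tcp_rot: [0.989, 0.151, -0.0, -0.0]
contact_force: [-0.8, -0.2, -0.9]
opening: 0.996
finger_force: 0.0
```

>>> move_arm(moves=[[1,[0.02,-0.007,0],[0,0,0]],[1,[0.02,-0.007,0],[0,0,0]],[1,[0.02,-0.007,0],[0,0,0]],[1,[0.02,-0.007,0],[0,0,0]],[1,[0.01,-0.007,0],[0,0,0]],[1,[0,0,0],[0,0,0]],[1,[0,0,0],[0,0,0]],[1,[0,0,0],[0,0,0]],[1,[0,0,0],[0,0,0]],[1,[0,0,0],[0,0,0]]])

```text
time: 1.82
eef_pos: [0.4805, -0.3965, 0.2514]
tcp_rot: [0.989, 0.15, -0.0, 0.0]
contact_force: [-1.1, 1.2, -0.6]
opening: 1.001
finger_force: 0.0
```

```bash
python3 - <<'E'
from h import *
s=get_state(); print(s["time"],s["eef_pos"]); cp=campose("wrist"); im=read_camera("wrist")
np.save("w1.npy",im); cv2.imwrite("pics/w1.png",im[:,:,::-1])
print(rel([.509,-.393,.25],.303))
A=cp[1]; print(cp[2]); np.savez("cp1.npz",A=A,c=cp[2])
for X in ([.4733,-.405,.085],[.543,-.386,.056]): print(proj("wrist",X,cp))
E
```

```text
1.8167 [ 0.48053178 -0.39646735  0.25137095]
(array([0.02812012, 0.00517416, 0.001352  ]), np.float64(-0.0015538780958830323))
[ 0.54791502 -0.37698237  0.39439454]
(np.float64(287.0208834915711), np.float64(196.57624177517016))
(np.float64(289.6908818600932), np.float64(111.21003601275491))
```

View pics/w1.png

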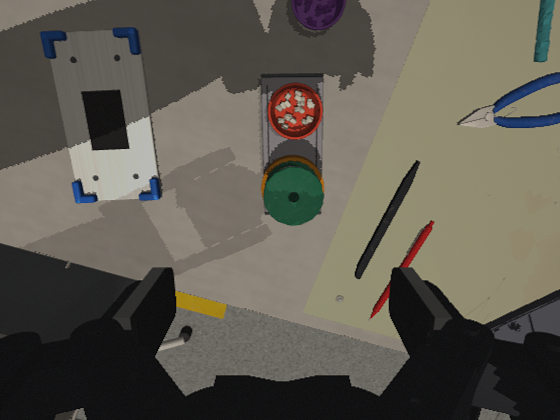

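The wrist view shows the spool top at (293,195) and the red cup rim at (296,110), with the unit's sides near columns 263 and 325. Next I'll fit these.

```bash
python3 - <<'E'
from h import *
im=np.load("w1.npy"); d=np.load("cp1.npz"); cp=(camera_params("wrist"),d["A"],d["c"])
for nm,lo,hi,z,box in(("spool",(50,80,20),(95,255,255),.085,(240,150,345,240)),("cup",(0,150,60),(8,255,255),.056,(260,75,330,145)),("tape",(9,120,60),(25,255,255),.049,(240,140,345,240))):
    for c in blobs(im,lo,hi,40,box)[1]:
        (x,y),r=cv2.minEnclosingCircle(c); e=cv2.minAreaRect(c); bb=cv2.boundingRect(c)
        print(nm,(x,y,r),e,bb,ray("wrist",(x,y),z,cp),"d",2*r/cp[0]["fx"]*(cp[2][2]-z))
# unit far corners
for uv in((262,75),(323,75)): print(ray("wrist",uv,.03,cp))
print("tape L/R",ray("wrist",(262,189),.049,cp),ray("wrist",(325,189),.049,cp))
X=[.4733,-.405,.085]
print(get_state()["qpos"])
E
```

```text
spool (292.7575378417969, 192.6972198486328, 31.919252395629883) ((293.5, 192.5), (63.0, 59.0), 90.0) (264, 161, 60, 64) [ 0.47815777 -0.40876292  0.085     ] d 0.054602638604108654
cup (295.0492858886719, 110.80986022949219, 28.264633178710938) ((294.7500305175781, 110.74999237060547), (54.44721603393555, 55.154327392578125), 45.0) (268, 83, 55, 57) [ 0.54477035 -0.39051956  0.056     ] d 0.052882864899385
tape (292.1148681640625, 186.93377685546875, 31.450077056884766) ((291.1413879394531, 175.69656372070312), (37.78569412231445, 62.61629867553711), 85.2363510131836) (261, 157, 63, 41) [ 0.47537849 -0.41009377  0.049     ] d 0.06006001773153185
[ 0.56645696 -0.35159096  0.03      ]
[ 0.5836198 -0.4068179  0.03     ]
tape L/R [ 0.46465416 -0.38255306  0.049     ] [ 0.48295896 -0.44149016  0.049     ]
[-8.52283335e-01  1.58592132e-01  1.69050295e+00 -1.84655853e-04
  1.29247777e+00  4.17117594e-01]
```

>>> move_arm(moves=[[1,[-0.0042,0.0058,0.02],[0,0,0]],[1,[-0.0042,0.0058,0.03],[0,0,0]],[1,[0,0,0.03],[0,0,0]],[1,[0,0,0.03],[0,0,0]],[1,[0,0,0.03],[0,0,0]],[1,[0,0,0.02],[0,0,0]],[1,[0,0,0.02],[0,0,0]],[1,[0,0,0.015],[0,0,0]],[1,[0,0,0],[0,0,0]],[1,[0,0,0],[0,0,0]]])

```text
time: 2.7
eef_pos: [0.476, -0.4091, 0.0555]
tcp_rot: [0.989, 0.15, -0.001, -0.001]
contact_force: [0.4, 0.1, 0.1]
opening: 1.003
finger_force: 0.0
```

```bash
python3 - <<'E'
from h import *
print(rel([.476,-.410,.05],.303)); im=read_camera("wrist"); cv2.imwrite("pics/w2.png",im[:,:,::-1])
E
```

```text
(array([-0.00026526,  0.0008495 ,  0.00548594]), np.float64(-0.0009151853315334524))
```

View pics/w2.png

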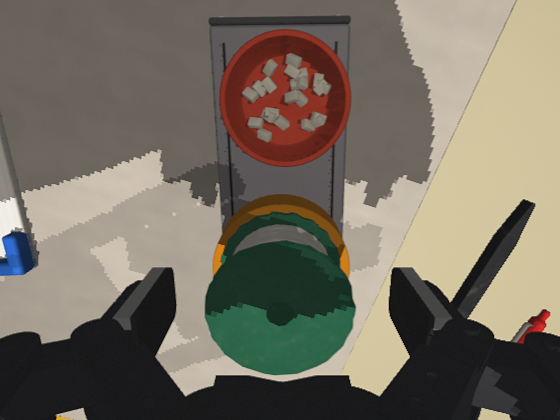

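The spool is centred between the fingers at (280,314), and nothing is obstructing the descent.

>>> move_arm(moves=[[1,[0,0.0005,0.005],[0,0,0]],[1,[0,0,0],[0,0,0]],[0.3,[0,0,0],[0,0,0]],[0.3,[0,0,0],[0,0,0]],[0.3,[0,0,0],[0,0,0]],[0.3,[0,0,0],[0,0,0]],[0.3,[0,0,0],[0,0,0]],[0.3,[0,0,0],[0,0,0]],[0.3,[0,0,0],[0,0,0]],[0.3,[0,0,0],[0,0,0]]], grip_force=40)

```text
time: 3.58
eef_pos: [0.4772, -0.4098, 0.0522]
tcp_rot: [0.989, 0.151, 0.0, 0.0]
contact_force: [-1.0, 2.0, 6.1]
opening: 0.606
finger_force: 42.4
```

```bash
python3 - <<'E'
from h import *
print(ray("wrist",(280,314),.085))
im=read_camera("wrist"); cv2.imwrite("pics/w3.png",im[:,:,::-1])
E
```

```text
[ 0.47716714 -0.41065146  0.085     ]
```

>>> move_arm(moves=[[0.3,[0,0,-0.005],[0,0,0]],[0.3,[0,0,-0.015],[0,0,0]],[0.3,[0,0,-0.03],[0,0,0]],[0.3,[0,0,-0.03],[0,0,0]],[0.3,[0.0035,-0.0095,-0.02],[0,0,0]],[0.3,[0.0068,-0.0187,0],[0,0,0]],[0.3,[0.01,-0.0272,0],[0,0,0]],[0.3,[0.01,-0.0272,0],[0,0,0]],[0.3,[0.01,-0.0272,0],[0,0,0]],[0.3,[0.01,-0.0272,0],[0,0,0]]])

```text
time: 4.47
eef_pos: [0.4833, -0.2624, 0.1502]
tcp_rot: [0.989, 0.151, -0.001, -0.0]
contact_force: [0.3, 0.7, -2.6]
opening: 0.606
finger_force: 42.5
```

```bash
python3 - <<'E'
from h import *
im=read_camera("scene"); cv2.imwrite("pics/s1.png",im[120:300,200:430,::-1])
print(rel([.4965,-.0115,.055],.303))
E
```

```text
(array([ 0.08660817, -0.22961879,  0.09599324]), np.float64(0.0017767162367690048))
```

View pics/s1.png

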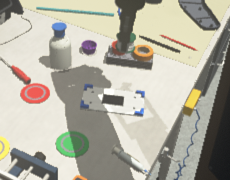

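The tape and cup are undisturbed on the unit, and the spool is held in the gripper.

>>> move_arm(moves=[[0.3,[0.01,-0.0272,0],[0,0,0]],[0.3,[0.01,-0.0272,0],[0,0,0]],[0.3,[0.01,-0.0272,0],[0,0,0]],[0.3,[0.01,-0.0272,0],[0,0,0]],[0.3,[0.01,-0.0272,0],[0,0,0]],[0.3,[0.01,-0.0272,0],[0,0,0]],[0.3,[0.0068,-0.0187,0],[0,0,0]],[0.3,[0.0035,-0.0095,0],[0,0,0]],[0.3,[0,0,0],[0,0,0]],[0.3,[0,0,0],[0,0,0]]])

```text
time: 5.35
eef_pos: [0.494, -0.0605, 0.1509]
tcp_rot: [0.988, 0.151, -0.0, 0.0]
contact_force: [-0.3, -1.3, -2.1]
opening: 0.607
finger_force: 42.8
```

```bash
python3 - <<'E'
from h import *
cp=campose("wrist"); im=read_camera("wrist"); cv2.imwrite("pics/w4.png",im[:,:,::-1])
print(rel([.4965,-.0115,.0072],.303)); print(proj("wrist",[.4965,-.0115,.004],cp))
E
```

```text
(array([ 0.01716153, -0.04669678,  0.14383731]), np.float64(-0.0003307484913217529))
(np.float64(223.21478070536452), np.float64(170.76565955853005))
```

View pics/w4.png

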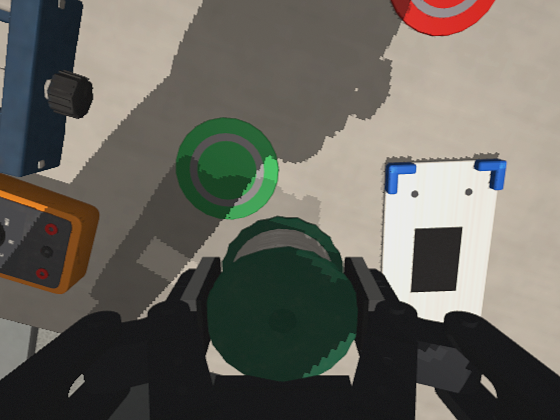

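The green pad centre is at (227,168), about 4 mm to the right of the top-camera estimate. I'll correct to the wrist view.

>>> move_arm(moves=[[0.3,[0.005,-0.011,0.0],[0,0,0]],[0.3,[0.005,-0.011,0.01],[0,0,0]],[0.3,[0.005,-0.011,0.02],[0,0,0]],[0.3,[0.004,-0.01,0.02],[0,0,0]],[0.3,[0,0,0.02],[0,0,0]],[0.3,[0,0,0.02],[0,0,0]],[0.3,[0,0,0.02],[0,0,0]],[0.3,[0,0,0.01],[0,0,0]],[0.3,[0,0,0],[0,0,0]],[0.3,[0,0,0],[0,0,0]]])

```text
time: 6.23
eef_pos: [0.4991, -0.0134, 0.0308]
tcp_rot: [0.989, 0.151, -0.001, -0.0]
contact_force: [-0.5, -0.4, -1.6]
opening: 0.601
finger_force: 42.8
```

```bash
python3 - <<'E'
from h import *
cp=campose("wrist"); im=read_camera("wrist"); 
print(rel([.4965,-.0115,.0072],.303))
for c in blobs(im,(50,80,20),(95,255,255),200,(120,80,450,420))[1]: print(cv2.boundingRect(c))
cv2.imwrite("pics/w5.png",im[:,:,::-1])
E
```

```text
(array([-0.00280712, -0.00317101,  0.02468897]), np.float64(-0.0004346070112251077))
(198, 168, 164, 214)
```

View pics/w5.png

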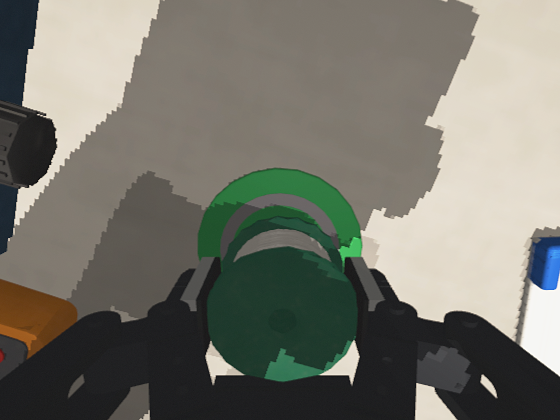

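```bash
python3 - <<'E'
from h import *
s=get_state();A=R.from_quat(s["tcp_rot"]).as_matrix()
print(A.T@(ray("wrist",(280,168),.004)-s["eef_pos"]), A.T@(ray("wrist",(283,313),.0638)-s["eef_pos"]))
E
```

```text
[0.0402341  0.0005359  0.02793104] [-0.00043274  0.00180541 -0.03190645]
```

>>> move_arm(moves=[[0.3,[-0.0014,-0.0012,0.008],[0,0,0]],[0.3,[0,0,0.008],[0,0,0]],[0.3,[0,0,0.005],[0,0,0]],[0.3,[0,0,0.002],[0,0,0]],[0.3,[0,0,0],[0,0,0]],[0.3,[0,0,0],[0,0,0]],[0.3,[0,0,0],[0,0,0]],[0.3,[0,0,0],[0,0,0]],[0.3,[0,0,0],[0,0,0]],[0.3,[0,0,0],[0,0,0]]])

```text
time: 7.12
eef_pos: [0.4979, -0.0129, 0.0086]
tcp_rot: [0.989, 0.151, 0.0, 0.0]
contact_force: [-0.3, -0.6, -2.0]
opening: 0.604
finger_force: 42.8
```

>>> move_arm(moves=[[0.3,[0,0,0.0007],[0,0,0]],[0.3,[0,0,0.0007],[0,0,0]],[0.3,[0,0,0],[0,0,0]],[0.3,[0,0,0],[0,0,0]],[0.3,[0,0,0],[0,0,0]],[0.3,[0,0,0],[0,0,0]],[0.3,[0,0,0],[0,0,0]],[0.3,[0,0,0],[0,0,0]],[0.3,[0,0,0],[0,0,0]],[0.3,[0,0,0],[0,0,0]]])

```text
time: 7.95
eef_pos: [0.4979, -0.0129, 0.0071]
tcp_rot: [0.989, 0.151, 0.0, 0.0]
contact_force: [-0.8, -0.1, 0.6]
opening: 0.603
finger_force: 43.1
```

>>> move_arm(moves=[[0.65,[0,0,0],[0,0,0]],[0.7,[0,0,0],[0,0,0]],[0.8,[0,0,0],[0,0,0]],[1,[0,0,0],[0,0,0]],[1,[0,0,-0.01],[0,0,0]],[1,[0,0,-0.025],[0,0,0]],[1,[0,0,-0.035],[0,0,0]],[1,[0,0,-0.035],[0,0,0]],[1,[0,0,-0.03],[0,0,0]],[1,[0,0,-0.02],[0,0,0]]])

```text
time: 8.78
eef_pos: [0.4992, -0.0131, 0.1666]
tcp_rot: [0.989, 0.151, 0.003, 0.001]
contact_force: [0.2, -0.5, 0.7]
opening: 1.001
finger_force: 0.0
```

```bash
python3 - <<'E'
from h import *
cp=campose("wrist");im=read_camera("wrist")
for c in blobs(im,(50,80,20),(95,255,255),200,(100,80,460,420))[1]: print(cv2.boundingRect(c))
cv2.imwrite("pics/w6.png",im[:,:,::-1]); print(rel([.476,-.410,.15],.303))
print(proj("wrist",[.4964,-.0120,.004],cp),proj("wrist",[.4964,-.0120,.040],cp))
E
```

```text
(233, 142, 96, 94)
(array([-0.14269554,  0.37069289,  0.02099324]), np.float64(7.206470418230637e-05))
(np.float64(277.45184999865177), np.float64(190.72368508430154)) (np.float64(277.0506828464805), np.float64(201.37188796569328))
```

View pics/w6.png

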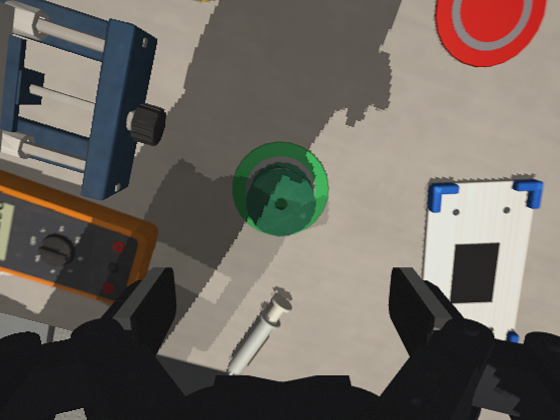

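The spool stands centred on the green pad, at (281,203).

>>> move_arm(moves=[[1,[-0.009,0.022,0],[0,0,0]],[1,[-0.0143,0.0371,0],[0,0,0]],[1,[-0.0143,0.0371,0],[0,0,0]],[1,[-0.0143,0.0371,0],[0,0,0]],[1,[-0.0143,0.0371,0],[0,0,0]],[1,[-0.0143,0.0371,0],[0,0,0]],[1,[-0.0143,0.0371,0],[0,0,0]],[1,[-0.0143,0.0371,0],[0,0,0]],[1,[-0.0143,0.0371,0],[0,0,0]],[1,[-0.0143,0.0371,0],[0,0,0]]])

```text
time: 9.67
eef_pos: [0.4718, -0.3955, 0.1624]
tcp_rot: [0.989, 0.151, 0.0, 0.0]
contact_force: [0.4, -0.2, 0.2]
opening: 0.997
finger_force: 0.0
```

```bash
python3 - <<'E'
from h import *
print(rel([.476,-.410,.15],.303))
E
```

```text
(array([-0.00033909,  0.01504873,  0.01240695]), np.float64(-0.0005340028464408952))
```

>>> move_arm(moves=[[1,[0,0.015,0.0],[0,0,0]],[1,[0,0,0.02],[0,0,0]],[1,[0,0,0.02],[0,0,0]],[1,[0,0,0.01],[0,0,0]],[1,[0,0,0],[0,0,0]],[1,[0,0,0],[0,0,0]],[1,[0,0,0],[0,0,0]],[1,[0,0,0],[0,0,0]],[1,[0,0,0],[0,0,0]],[1,[0,0,0],[0,0,0]]])

```text
time: 10.5
eef_pos: [0.4774, -0.4082, 0.1131]
tcp_rot: [0.989, 0.151, 0.0, 0.001]
contact_force: [0.4, 0.2, -0.5]
opening: 1.0
finger_force: 0.0
```

```bash
python3 - <<'E'
from h import *
cp=campose("wrist");im=read_camera("wrist")
s=get_state();A=R.from_quat(s["tcp_rot"]).as_matrix()
for c in blobs(im,(8,110,50),(27,255,255),200,(150,180,420,380))[1]:
    x,y,w,h=cv2.boundingRect(c); print((x,y,w,h),cv2.minEnclosingCircle(c))
    q=ray("wrist",(x+w/2,y+h/2),.049,cp); print(q,A.T@(q-s["eef_pos"]))
cv2.imwrite("pics/w7.png",im[:,:,::-1])
E
```

```text
(231, 180, 102, 97) ((281.54730224609375, 225.87197875976562), 51.562835693359375)
[ 0.47491896 -0.41068677  0.049     ] [-0.00299198  0.00166583  0.06382089]
```

View pics/w7.png

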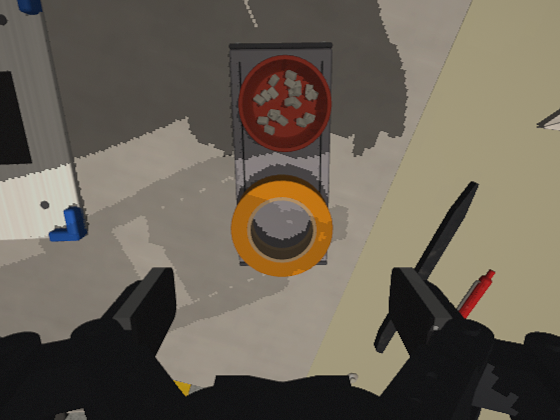

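The tape is at (282,228) and the cup at (285,103). Both are clear for a grasp across the unit's width.

>>> move_arm(moves=[[1,[-0.003,0.0016,0.01],[0,0,0]],[1,[0,0,0.02],[0,0,0]],[1,[0,0,0.02],[0,0,0]],[1,[0,0,0.02],[0,0,0]],[1,[0,0,0.01],[0,0,0]],[1,[0,0,0.003],[0,0,0]],[1,[0,0,0],[0,0,0]],[0.75,[0,0,0],[0,0,0]],[0.4,[0,0,0],[0,0,0]],[0.4,[0,0,0],[0,0,0]]], grip_force=30)

```text
time: 11.38
eef_pos: [0.4755, -0.4115, 0.031]
tcp_rot: [0.989, 0.151, 0.001, 0.002]
contact_force: [0.1, 0.2, -0.1]
opening: 0.708
finger_force: 32.5
```

>>> move_arm(moves=[[0.4,[0,0,0],[0,0,0]],[0.4,[0,0,0],[0,0,0]],[0.4,[0,0,0],[0,0,0]],[0.4,[0,0,0],[0,0,0]],[0.4,[0,0,0],[0,0,0]],[0.4,[0,0,0],[0,0,0]],[0.4,[0,0,0],[0,0,0]],[0.4,[0,0,0],[0,0,0]],[0.4,[0,0,0],[0,0,0]],[0.4,[0,0,0],[0,0,0]]])

```text
time: 12.22
eef_pos: [0.4755, -0.4115, 0.0309]
tcp_rot: [0.989, 0.151, 0.001, 0.001]
contact_force: [-0.2, -1.2, 6.1]
opening: 0.708
finger_force: 33.1
```

>>> move_arm(moves=[[0.4,[0,0,-0.003],[0,0,0]],[0.4,[0,0,-0.006],[0,0,0]],[0.4,[0,0,-0.008],[0,0,0]],[0.4,[0,0,-0.008],[0,0,0]],[0.4,[0,0,-0.005],[0,0,0]],[0.4,[0,0,0],[0,0,0]],[0.4,[0,0,0],[0,0,0]],[0.4,[0,0,0],[0,0,0]],[0.4,[0,0,0],[0,0,0]],[0.4,[0,0,0],[0,0,0]]])

```text
time: 13.05
eef_pos: [0.4742, -0.4101, 0.0584]
tcp_rot: [0.989, 0.151, -0.0, -0.0]
contact_force: [0.6, 0.2, -0.7]
opening: 0.708
finger_force: 32.5
```

```bash
python3 - <<'E'
from h import *
im=read_camera("wrist"); cv2.imwrite("pics/w8.png",im[:,:,::-1])
print(rel([.6595,.0966,.15],.303),get_state()["qpos"])
E
```

```text
(array([ 0.32786466, -0.42847742, -0.09133456]), np.float64(-0.0001822203971899583)) [-8.74580296e-01  3.73712604e-01  1.80745160e+00  9.57537040e-06
  9.61383411e-01  3.93392926e-01]
```

View pics/w8.png

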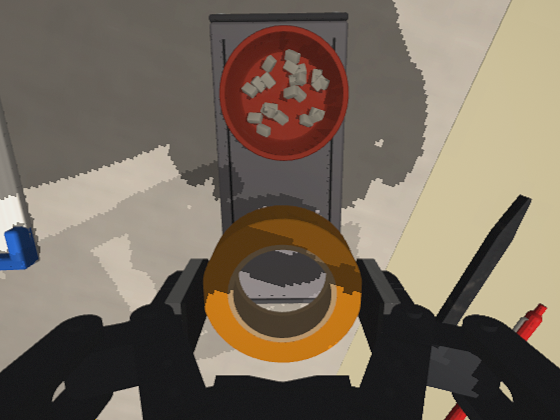

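>>> move_arm(moves=[[0.4,[0,0,-0.02],[0,0,0]],[0.4,[0,0,-0.035],[0,0,0]],[0.4,[0,0,-0.035],[0,0,0]],[0.4,[0.007,-0.009,-0.02],[0,0,0]],[0.4,[0.014,-0.018,0],[0,0,0]],[0.4,[0.02,-0.026,0],[0,0,0]],[0.4,[0.02,-0.026,0],[0,0,0]],[0.4,[0.02,-0.026,0],[0,0,0]],[0.4,[0.02,-0.026,0],[0,0,0]],[0.4,[0.02,-0.026,0],[0,0,0]]])

```text
time: 13.93
eef_pos: [0.5433, -0.2229, 0.1687]
tcp_rot: [0.989, 0.151, -0.0, -0.0]
contact_force: [0.2, -0.1, 0.4]
opening: 0.707
finger_force: 32.8
```

>>> move_arm(moves=[[0.4,[0.02,-0.026,0],[0,0,0]],[0.4,[0.02,-0.026,0],[0,0,0]],[0.4,[0.02,-0.026,0],[0,0,0]],[0.4,[0.02,-0.026,0],[0,0,0]],[0.4,[0.02,-0.026,0],[0,0,0]],[0.4,[0.02,-0.026,0],[0,0,0]],[0.4,[0.02,-0.026,0],[0,0,0]],[0.4,[0.02,-0.026,0],[0,0,0]],[0.4,[0.01,-0.013,0],[0,0,0]],[0.4,[0,0,0],[0,0,0]]])

```text
time: 14.77
eef_pos: [0.64, 0.0407, 0.1686]
tcp_rot: [0.988, 0.153, 0.0, -0.001]
contact_force: [0.6, -0.2, -0.6]
opening: 0.71
finger_force: 32.8
```

```bash
cat >> h.py <<'E'
def pad(lo,hi,z=.004,box=(0,0,560,260),amin=300,save=None):
    "fit pad circle in wrist view on plane z; print centre, diameter, tool-frame offset"
    cp=campose("wrist"); im=read_camera("wrist"); s=get_state(); A=R.from_quat(s["tcp_rot"]).as_matrix()
    if save: cv2.imwrite(save,im[:,:,::-1])
    for c in blobs(im,lo,hi,amin,box)[1]:
        P=np.array([ray("wrist",p,z,cp)[:2] for p in cv2.convexHull(c)[:,0,:]+.5],np.float32)
        (x,y),r=cv2.minEnclosingCircle(P.reshape(-1,1,2)*1000)
        q=np.array([x/1000,y/1000,z]); print("bbox",cv2.boundingRect(c),"centre",q.round(4),"d",round(2*r,1),"rel",(A.T@(q-s["eef_pos"])).round(4))
E
python3 - <<'E'
from h import *
pad((22,120,80),(35,255,255)); print(get_state()["eef_pos"])
E
```

```text
bbox (175, 92, 99, 101) centre [0.6605 0.0966 0.004 ] d 83.5 rel [ 0.0374 -0.0487  0.1644]
[0.63959713 0.03891617 0.16845986]
```

```bash
python3 - <<'E'
from h import *
z=get_state()["eef_pos"][2]+.0181
pad((8,110,50),(21,255,255),z,(195,195,372,375),1000)
E
```

```text
bbox (203, 205, 159, 158) centre [0.6412 0.0377 0.1866] d 67.2 rel [ 0.0018  0.0005 -0.0181]
```

>>> move_arm(moves=[[0.4,[0.012,-0.016,0],[0,0,0]],[0.4,[0.013,-0.017,0.01],[0,0,0]],[0.4,[0.012,-0.0155,0.02],[0,0,0]],[0.4,[0,0,0.02],[0,0,0]],[0.4,[0,0,0.02],[0,0,0]],[0.4,[0,0,0.02],[0,0,0]],[0.4,[0,0,0.02],[0,0,0]],[0.4,[0,0,0.02],[0,0,0]],[0.4,[0,0,0.01],[0,0,0]],[0.4,[0,0,0],[0,0,0]]])

```text
time: 15.7
eef_pos: [0.6578, 0.0931, 0.0255]
tcp_rot: [0.989, 0.15, -0.003, -0.0]
contact_force: [-0.5, 0.0, -0.6]
opening: 0.706
finger_force: 32.8
```

```bash
python3 - <<'E'
from h import *
z=get_state()["eef_pos"][2]+.0181
pad((22,120,80),(35,255,255),.004,(0,0,560,375)); pad((8,110,50),(21,255,255),z,(195,195,372,375),1000)
E
```

```text
bbox (247, 273, 79, 39) centre [0.6415 0.0844 0.004 ] d 41.2 rel [-0.0196  0.0034  0.0235]
bbox (239, 250, 78, 39) centre [0.6482 0.0909 0.004 ] d 39.2 rel [-0.0112 -0.0008  0.0235]
bbox (225, 197, 79, 33) centre [0.6718 0.1049 0.004 ] d 39.0 rel [ 0.0155 -0.0072  0.0234]
bbox (187, 158, 171, 102) centre [0.661  0.0974 0.004 ] d 83.1 rel [ 0.003  -0.0033  0.0235]
bbox (203, 205, 159, 158) centre [0.6598 0.0919 0.0436] d 68.4 rel [-0.0012  0.0015 -0.0144]
```

```bash
python3 - <<'E'
from h import *
s=get_state();A=R.from_quat(s["tcp_rot"]).as_matrix();z=s["eef_pos"][2]+.0181
q=lambda uv:(A.T@(ray("wrist",uv,z)-s["eef_pos"])).round(4)
print(s["eef_pos"],q((282.5,363)),q((203,290)),q((362,290)))
pad((22,120,80),(35,255,255),.004,(0,0,560,270),1500)
E
```

```text
[0.66052222 0.09368486 0.02917662] [-0.0326  0.0017 -0.0181] [ 0.0009 -0.0289 -0.0181] [ 0.0009  0.0323 -0.0181]
bbox (189, 162, 167, 98) centre [0.6613 0.0974 0.004 ] d 83.1 rel [ 0.001  -0.0034  0.0263]
```

>>> move_arm(moves=[[0.4,[0.0026,-0.0025,0],[0,0,0]],[0.4,[0,-0.0025,0.008],[0,0,0]],[0.4,[0,0,0.008],[0,0,0]],[0.4,[0,0,0.005],[0,0,0]],[0.4,[0,0,0.002],[0,0,0]],[0.4,[0,0,0],[0,0,0]],[0.4,[0,0,0],[0,0,0]],[0.4,[0,0,0],[0,0,0]],[0.4,[0,0,0],[0,0,0]],[0.4,[0,0,0],[0,0,0]]])

```text
time: 16.68
eef_pos: [0.6614, 0.1, 0.0059]
tcp_rot: [0.989, 0.151, 0.0, 0.0]
contact_force: [0.9, -0.2, -0.6]
opening: 0.709
finger_force: 32.8
```

>>> move_arm(moves=[[0.4,[0,0,0.0006],[0,0,0]],[0.4,[0,0,0.0005],[0,0,0]],[0.4,[0,0,0],[0,0,0]],[0.4,[0,0,0],[0,0,0]],[0.4,[0,0,0],[0,0,0]],[0.4,[0,0,0],[0,0,0]],[0.4,[0,0,0],[0,0,0]],[0.4,[0,0,0],[0,0,0]],[0.4,[0,0,0],[0,0,0]],[0.4,[0,0,0],[0,0,0]]])

```text
time: 17.52
eef_pos: [0.6615, 0.1001, 0.005]
tcp_rot: [0.989, 0.151, 0.0, 0.0]
contact_force: [-0.1, 0.5, 1.3]
opening: 0.711
finger_force: 32.9
```

Contact. Now I'll release slowly and retreat.

>>> move_arm(moves=[[0.75,[0,0,0],[0,0,0]],[0.8,[0,0,0],[0,0,0]],[0.9,[0,0,0],[0,0,0]],[1,[0,0,0],[0,0,0]],[1,[0,0,-0.01],[0,0,0]],[1,[0,0,-0.025],[0,0,0]],[1,[0,0,-0.035],[0,0,0]],[1,[0,0,-0.035],[0,0,0]],[1,[0,0,-0.035],[0,0,0]],[1,[0,0,-0.02],[0,0,0]]])

```text
time: 18.35
eef_pos: [0.6633, 0.1002, 0.1711]
tcp_rot: [0.989, 0.151, 0.004, 0.001]
contact_force: [0.2, -0.2, 0.7]
opening: 0.999
finger_force: 0.0
```

```bash
python3 - <<'E'
from h import *
pad((22,120,80),(35,255,255),.004,(0,0,560,300)); pad((8,110,50),(21,255,255),.023,(150,100,400,300),500)
print(rel([.545,-.3905,.17],.303))
E
```

```text
bbox (235, 144, 95, 92) centre [0.6602 0.0969 0.004 ] d 83.8 rel [-0.0082  0.001   0.1711]
bbox (243, 158, 75, 75) centre [0.662  0.0982 0.023 ] d 64.5 rel [-0.005   0.0005  0.1493]
(array([-0.26067713,  0.4326148 ,  0.00091051]), np.float64(-0.00010030294307528109))
```

>>> move_arm(moves=[[1,[-0.01,0.016,0],[0,0,0]],[1,[-0.019,0.0315,0],[0,0,0]],[1,[-0.019,0.0315,0],[0,0,0]],[1,[-0.019,0.0315,0],[0,0,0]],[1,[-0.019,0.0315,0],[0,0,0]],[1,[-0.019,0.0315,0],[0,0,0]],[1,[-0.019,0.0315,0],[0,0,0]],[1,[-0.019,0.0315,0],[0,0,0]],[1,[-0.019,0.0315,0],[0,0,0]],[1,[-0.019,0.0315,0],[0,0,0]]])

```text
time: 19.28
eef_pos: [0.5765, -0.241, 0.1637]
tcp_rot: [0.989, 0.151, -0.001, -0.001]
contact_force: [0.4, -0.9, -0.1]
opening: 0.997
finger_force: 0.0
```

```bash
python3 - <<'E'
from h import *
print(rel([.545,-.3905,.14],.303))
E
```

```text
(array([-0.07467267,  0.13337493,  0.02357668]), np.float64(-0.00021211886025396254))
```

>>> move_arm(moves=[[1,[-0.018,0.031,0],[0,0,0]],[1,[-0.018,0.031,0],[0,0,0]],[1,[-0.018,0.031,0],[0,0,0]],[1,[-0.014,0.025,0],[0,0,0]],[1,[-0.007,0.015,0.01],[0,0,0]],[1,[0,0,0.014],[0,0,0]],[1,[0,0,0],[0,0,0]],[1,[0,0,0],[0,0,0]],[1,[0,0,0],[0,0,0]],[1,[0,0,0],[0,0,0]]])

```text
time: 20.12
eef_pos: [0.5466, -0.3878, 0.1412]
tcp_rot: [0.988, 0.152, 0.0, 0.0]
contact_force: [0.9, -0.3, -0.1]
opening: 0.998
finger_force: 0.0
```

```bash
python3 - <<'E'
from h import *
print(get_state()["eef_pos"])
pad((0,130,40),(8,255,255),.056,(180,130,400,330),500)
E
```

```text
[ 0.54663543 -0.38783825  0.1412257 ]
bbox (246, 180, 74, 73) centre [ 0.5444 -0.3907  0.056 ] d 50.2 rel [-0.003   0.0017  0.0855]
```

>>> move_arm(moves=[[1,[-0.003,0.0017,0.01],[0,0,0]],[1,[0,0,0.02],[0,0,0]],[1,[0,0,0.025],[0,0,0]],[1,[0,0,0.025],[0,0,0]],[1,[0,0,0.018],[0,0,0]],[1,[0,0,0.008],[0,0,0]],[1,[0,0,0.002],[0,0,0]],[1,[0,0,0],[0,0,0]],[1,[0,0,0],[0,0,0]],[1,[0,0,0],[0,0,0]]], grip_force=25)

```text
time: 21.0
eef_pos: [0.5447, -0.3925, 0.0349]
tcp_rot: [0.989, 0.151, 0.001, 0.001]
contact_force: [0.5, -0.9, 0.1]
opening: 0.999
finger_force: 0.0
```

>>> move_arm(moves=[[0.7,[0,0,0],[0,0,0]],[0.65,[0,0,0],[0,0,0]],[0.62,[0,0,0],[0,0,0]],[0.6,[0,0,0],[0,0,0]],[0.5,[0,0,0],[0,0,0]],[0.4,[0,0,0],[0,0,0]],[0.3,[0,0,0],[0,0,0]],[0.3,[0,0,0],[0,0,0]],[0.3,[0,0,0],[0,0,0]],[0.3,[0,0,0],[0,0,0]]])

```text
time: 21.83
eef_pos: [0.5438, -0.3917, 0.0335]
tcp_rot: [0.989, 0.151, 0.0, 0.0]
contact_force: [-0.9, 2.3, 4.8]
opening: 0.556
finger_force: 25.7
```

>>> move_arm(moves=[[0.3,[0,0,-0.004],[0,0,0]],[0.3,[0,0,-0.008],[0,0,0]],[0.3,[0,0,-0.012],[0,0,0]],[0.3,[0,0,-0.02],[0,0,0]],[0.3,[0,0,-0.025],[0,0,0]],[0.3,[0,0,-0.025],[0,0,0]],[0.3,[0,0,-0.02],[0,0,0]],[0.3,[0,0,-0.01],[0,0,0]],[0.3,[0,0,0],[0,0,0]],[0.3,[0,0,0],[0,0,0]]])

```text
time: 22.67
eef_pos: [0.5437, -0.3917, 0.1572]
tcp_rot: [0.989, 0.151, 0.0, 0.0]
contact_force: [-0.2, -0.3, -1.0]
opening: 0.555
finger_force: 25.9
```

```bash
python3 - <<'E'
from h import *
s=get_state(); print(s["eef_pos"],rel([.6805,-.1245,.165],.303))
pad((0,130,40),(8,255,255),s["eef_pos"][2]+.0225,(180,180,400,380),500,"pics/w9.png")
im=read_camera("scene"); 
cv2.imwrite("pics/combo.png",cv2.hconcat([cv2.resize(cv2.imread("pics/w9.png"),(400,300)),cv2.resize(im[110:260,200:400,::-1],(400,300))]))
for nm,px,z in(("bottle",(367,127),.13),):print(ray("top",px,z))
E
```

```text
[ 0.54367788 -0.39168169  0.15719435] (array([ 0.21026619, -0.21422625, -0.00790687]), np.float64(-0.00023033988277076922))
bbox (218, 224, 129, 129) centre [ 0.5466 -0.3925  0.1797] d 53.2 rel [ 0.0029  0.0023 -0.0241]
[ 0.69165016 -0.27721927  0.13      ]
```

View pics/combo.png

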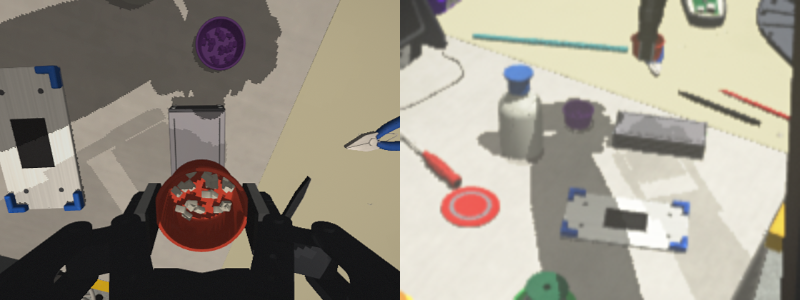

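The cup is held upright over the bare unit, and the bottle is at about (0.692, -0.277). I'll route around it.

>>> move_arm(moves=[[0.3,[0.0028,-0.009,-0.005],[0,0,0]],[0.3,[0.0056,-0.018,-0.005],[0,0,0]],[0.3,[0.0075,-0.024,0],[0,0,0]],[0.3,[0.0085,-0.027,0],[0,0,0]],[0.3,[0.0085,-0.027,0],[0,0,0]],[0.3,[0.0085,-0.027,0],[0,0,0]],[0.3,[0.0085,-0.027,0],[0,0,0]],[0.3,[0.011,-0.02,0],[0,0,0]],[0.3,[0.015,-0.013,0],[0,0,0]],[0.3,[0.02,-0.008,0],[0,0,0]]])

```text
time: 23.6
eef_pos: [0.5741, -0.1693, 0.1655]
tcp_rot: [0.988, 0.151, -0.001, -0.001]
contact_force: [-0.4, -0.7, -0.3]
opening: 0.556
finger_force: 25.9
```

```bash
python3 - <<'E'
from h import *
print(rel([.6805,-.1245,.165],.303))
E
```

```text
(array([ 0.11490439, -0.01097188,  0.00025172]), np.float64(0.000639392871713218))
```

>>> move_arm(moves=[[0.3,[0.02,-0.003,0],[0,0,0]],[0.3,[0.02,-0.003,0],[0,0,0]],[0.3,[0.02,-0.002,0],[0,0,0]],[0.3,[0.014,0,0],[0,0,0]],[0.3,[0.006,0,0],[0,0,0]],[0.3,[0,0,0],[0,0,0]],[0.3,[0,0,0],[0,0,0]],[0.3,[0,0,0],[0,0,0]],[0.3,[0,0,0],[0,0,0]],[0.3,[0,0,0],[0,0,0]]])

```text
time: 24.43
eef_pos: [0.6489, -0.141, 0.1669]
tcp_rot: [0.989, 0.15, -0.0, -0.0]
contact_force: [-0.1, 0.5, -0.1]
opening: 0.555
finger_force: 25.9
```

```bash
python3 - <<'E'
from h import *
s=get_state(); print(s["eef_pos"])
pad((0,130,40),(8,255,255),.004,(120,60,440,222),500)
A=R.from_quat(s["tcp_rot"]).as_matrix()
im=read_camera("wrist"); z=s["eef_pos"][2]+.0225
m,_=blobs(im,(0,130,40),(8,255,255),20,(200,230,360,380)); v,u=np.nonzero(m); print(u.min(),u.max(),v.max())
for uv in((u.min(),295),(u.max()+1,295),((u.min()+u.max())/2,v.max()+1)): print((A.T@(ray("wrist",uv,z)-s["eef_pos"])).round(4))
E
```

```text
[ 0.64889269 -0.14097252  0.16686986]
bbox (223, 94, 99, 100) centre [ 0.6808 -0.1249  0.004 ] d 83.5 rel [ 0.0351 -0.0059  0.1629]
bbox (311, 60, 62, 56) centre [ 0.7454 -0.1624  0.004 ] d 57.4 rel [0.0857 0.0492 0.1629]
218 346 352
[ 0.0014 -0.0224 -0.0225]
[ 0.0014  0.0257 -0.0225]
[-0.0241  0.0015 -0.0225]
```

>>> move_arm(moves=[[0.3,[0.01,-0.002,0],[0,0,0]],[0.3,[0.014,-0.003,0.006],[0,0,0]],[0.3,[0.0102,-0.0025,0.016],[0,0,0]],[0.3,[0,0,0.022],[0,0,0]],[0.3,[0,0,0.024],[0,0,0]],[0.3,[0,0,0.024],[0,0,0]],[0.3,[0,0,0.022],[0,0,0]],[0.3,[0,0,0.018],[0,0,0]],[0.3,[0,0,0.008],[0,0,0]],[0.3,[0,0,0],[0,0,0]]])

```text
time: 25.37
eef_pos: [0.6784, -0.1224, 0.0239]
tcp_rot: [0.989, 0.151, -0.002, -0.001]
contact_force: [-0.2, 0.2, -0.6]
opening: 0.559
finger_force: 25.9
```

>>> move_arm(moves=[[0.3,[0,0,0.002],[0,0,0]],[0.3,[0,0,0.002],[0,0,0]],[0.3,[0,0,0],[0,0,0]],[0.3,[0,0,0],[0,0,0]],[0.3,[0,0,0],[0,0,0]],[0.3,[0,0,0],[0,0,0]],[0.3,[0,0,0],[0,0,0]],[0.3,[0,0,0],[0,0,0]],[0.3,[0,0,0],[0,0,0]],[0.3,[0,0,0],[0,0,0]]])

```text
time: 26.2
eef_pos: [0.6799, -0.1232, 0.0228]
tcp_rot: [0.989, 0.151, -0.0, -0.0]
contact_force: [0.0, -0.2, -1.3]
opening: 0.555
finger_force: 25.9
```

>>> move_arm(moves=[[0.3,[0,0,0.004],[0,0,0]],[0.3,[0,0,0.004],[0,0,0]],[0.3,[0,0,0.003],[0,0,0]],[0.3,[0,0,0.002],[0,0,0]],[0.3,[0,0,0.001],[0,0,0]],[0.3,[0,0,0],[0,0,0]],[0.3,[0,0,0],[0,0,0]],[0.3,[0,0,0],[0,0,0]],[0.3,[0,0,0],[0,0,0]],[0.3,[0,0,0],[0,0,0]]])

```text
time: 27.03
eef_pos: [0.6801, -0.1233, 0.0091]
tcp_rot: [0.989, 0.151, 0.0, 0.0]
contact_force: [0.1, -0.4, -0.6]
opening: 0.558
finger_force: 25.9
```

>>> move_arm(moves=[[0.3,[0,0,0.0007],[0,0,0]],[0.3,[0,0,0.0006],[0,0,0]],[0.3,[0,0,0],[0,0,0]],[0.3,[0,0,0],[0,0,0]],[0.3,[0,0,0],[0,0,0]],[0.3,[0,0,0],[0,0,0]],[0.3,[0,0,0],[0,0,0]],[0.3,[0,0,0],[0,0,0]],[0.3,[0,0,0],[0,0,0]],[0.3,[0,0,0],[0,0,0]]])

```text
time: 27.87
eef_pos: [0.68, -0.1233, 0.0076]
tcp_rot: [0.989, 0.151, 0.0, 0.0]
contact_force: [0.2, -0.1, -0.2]
opening: 0.562
finger_force: 25.9
```

>>> move_arm(moves=[[0.3,[0,0,0.0006],[0,0,0]],[0.3,[0,0,0],[0,0,0]],[0.3,[0,0,0],[0,0,0]],[0.3,[0,0,0],[0,0,0]],[0.3,[0,0,0],[0,0,0]],[0.3,[0,0,0],[0,0,0]],[0.3,[0,0,0],[0,0,0]],[0.3,[0,0,0],[0,0,0]],[0.3,[0,0,0],[0,0,0]],[0.3,[0,0,0],[0,0,0]]])

```text
time: 28.7
eef_pos: [0.6801, -0.1233, 0.0075]
tcp_rot: [0.989, 0.151, 0.0, 0.0]
contact_force: [-2.0, -0.0, 5.2]
opening: 0.554
finger_force: 26.2
```

Contact (5 N). Releasing.

>>> move_arm(moves=[[0.6,[0,0,0],[0,0,0]],[0.65,[0,0,0],[0,0,0]],[0.75,[0,0,0],[0,0,0]],[0.9,[0,0,0],[0,0,0]],[1,[0,0,0],[0,0,0]],[1,[0,0,-0.01],[0,0,0]],[1,[0,0,-0.03],[0,0,0]],[1,[0,0,-0.04],[0,0,0]],[1,[0,0,-0.04],[0,0,0]],[1,[0,0,-0.04],[0,0,0]]])

```text
time: 29.53
eef_pos: [0.6796, -0.1231, 0.1691]
tcp_rot: [0.989, 0.151, -0.0, -0.0]
contact_force: [0.2, -0.2, -0.2]
opening: 0.999
finger_force: 0.0
```

```bash
python3 - <<'E'
from h import *
s=get_state(); print(s["eef_pos"])
pad((0,130,40),(8,255,255),.004,(180,100,400,260),500,"pics/w10.png")
print(rel([.509,-.400,.17],.303))
E
```

```text
[ 0.67964062 -0.1231384   0.16913482]
bbox (234, 138, 96, 93) centre [ 0.6804 -0.125   0.004 ] d 83.9 rel [-0.0066 -0.0026  0.1768]
bbox (320, 100, 66, 59) centre [ 0.7476 -0.1649  0.004 ] d 64.9 rel [0.0456 0.0555 0.1781]
(array([-0.2499562 ,  0.21032806,  0.00956985]), np.float64(0.0001563502384933635))
```

View pics/w10.png

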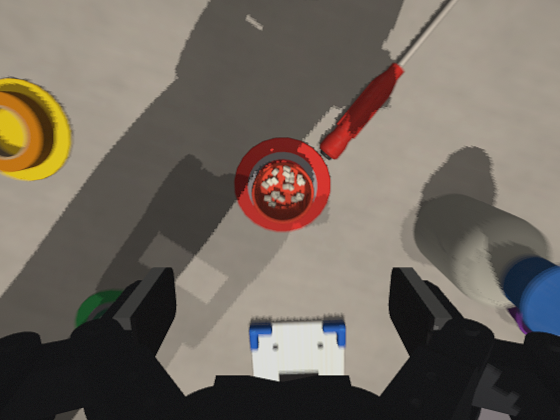

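The cup stands upright and centred on the red pad, at (283,190). Next is the unit.

>>> move_arm(moves=[[1,[-0.012,0,-0.005],[0,0,0]],[1,[-0.025,0.003,0],[0,0,0]],[1,[-0.033,0.004,0],[0,0,0]],[1,[-0.033,0.006,0],[0,0,0]],[1,[-0.03,0.014,0],[0,0,0]],[1,[-0.02,0.024,0],[0,0,0]],[1,[-0.017,0.029,0],[0,0,0]],[1,[-0.016,0.03,0],[0,0,0]],[1,[-0.016,0.03,0],[0,0,0]],[1,[-0.016,0.03,0],[0,0,0]]])

```text
time: 30.42
eef_pos: [0.5221, -0.3521, 0.1728]
tcp_rot: [0.989, 0.151, 0.0, 0.001]
contact_force: [0.7, -0.6, 0.5]
opening: 1.002
finger_force: 0.0
```

```bash
python3 - <<'E'
from h import *
print(rel([.509,-.400,.20],.303))
E
```

```text
(array([-0.02676857,  0.04188581, -0.02712278]), np.float64(-0.00015659646320020926))
```

>>> move_arm(moves=[[1,[-0.013,0.02,-0.01],[0,0,0]],[1,[-0.013,0.02,-0.02],[0,0,0]],[1,[0,0,0],[0,0,0]],[1,[0,0,0],[0,0,0]],[1,[0,0,0],[0,0,0]],[1,[0,0,0],[0,0,0]],[1,[0,0,0],[0,0,0]],[1,[0,0,0],[0,0,0]],[1,[0,0,0],[0,0,0]],[1,[0,0,0],[0,0,0]]])

```text
time: 31.25
eef_pos: [0.5098, -0.3958, 0.2016]
tcp_rot: [0.989, 0.151, -0.0, -0.0]
contact_force: [1.0, 0.8, 0.2]
opening: 0.997
finger_force: 0.0
```

```bash
python3 - <<'E'
from h import *
s=get_state(); print(s["eef_pos"]); cp=campose("wrist"); im=read_camera("wrist"); np.savez("u.npz",im=im,A=cp[1],c=cp[2])
L,W=.07,.03; a=.302; ux=np.array([np.cos(a),np.sin(a)]); uy=np.array([-np.sin(a),np.cos(a)])
P=[proj("wrist",[*(np.array([.509,-.4])+sx*L*ux+sy*W*uy),.03],cp) for sx,sy in((1,1),(1,-1),(-1,-1),(-1,1))]; print(np.round(P))
x0,y0=int(min(p[0] for p in P))-30,int(min(p[1] for p in P))-30; x1,y1=int(max(p[0] for p in P))+30,min(420,int(max(p[1] for p in P))+30)
cr=cv2.resize(im[y0:y1,x0:x1,::-1],None,fx=2.8,fy=2.8,interpolation=cv2.INTER_CUBIC); print(x0,y0,cr.shape)
cv2.imwrite("pics/u.png",cr)
E
```

```text
[ 0.50978854 -0.39583681  0.20157629]
[[249. 105.]
 [321. 105.]
 [316. 259.]
 [253. 259.]]
218 75 (599, 370, 3)
```

View pics/u.png

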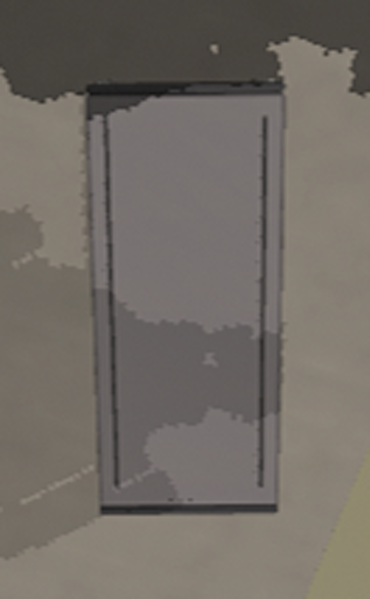

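The bare unit's top corners are at about (249,106), (319,106), (317,258) and (254,258). This matches centre (0.509, -0.400) with yaw about 0.31.

>>> move_arm(moves=[[1,[-0.002,0.0038,0.01],[0,0,-0.009]],[1,[0,0,0.025],[0,0,0]],[1,[0,0,0.03],[0,0,0]],[1,[0,0,0.03],[0,0,0]],[1,[0,0,0.03],[0,0,0]],[1,[0,0,0.025],[0,0,0]],[1,[0,0,0.02],[0,0,0]],[1,[0,0,0.01],[0,0,0]],[1,[0,0,0],[0,0,0]],[1,[0,0,0],[0,0,0]]], grip_force=60)

```text
time: 32.13
eef_pos: [0.5088, -0.4008, 0.0217]
tcp_rot: [0.988, 0.155, -0.0, -0.0]
contact_force: [0.1, -0.6, -0.2]
opening: 1.001
finger_force: 0.0
```

```bash
python3 - <<'E'
from h import *
print(get_state()["eef_pos"],rel([.509,-.400,.002],.312))
E
```

```text
[ 0.50878542 -0.4008019   0.02165261] (array([ 0.00045529, -0.00068748,  0.01965285]), np.float64(-0.00015469168080750606))
```

>>> move_arm(moves=[[1,[0.0005,-0.0006,0.008],[0,0,0]],[1,[0,0,0.008],[0,0,0]],[1,[0,0,0.003],[0,0,0]],[1,[0,0,0],[0,0,0]],[0.8,[0,0,0],[0,0,0]],[0.73,[0,0,0],[0,0,0]],[0.4,[0,0,0],[0,0,0]],[0.4,[0,0,0],[0,0,0]],[0.4,[0,0,0],[0,0,0]],[0.4,[0,0,0],[0,0,0]]])

```text
time: 32.97
eef_pos: [0.5097, -0.4004, 0.0038]
tcp_rot: [0.988, 0.155, 0.0, 0.0]
contact_force: [1.1, 0.9, 3.6]
opening: 0.692
finger_force: 69.3
```

>>> move_arm(moves=[[0.4,[0,0,0],[0,0,0]],[0.4,[0,0,0],[0,0,0]],[0.4,[0,0,-0.005],[0,0,0]],[0.4,[0,0,-0.012],[0,0,0]],[0.4,[0,0,-0.02],[0,0,0]],[0.4,[0,0,-0.02],[0,0,0]],[0.4,[0,0,-0.015],[0,0,0]],[0.4,[0,0,-0.005],[0,0,0]],[0.4,[0,0,0],[0,0,0]],[0.4,[0,0,0],[0,0,0]]])

```text
time: 33.8
eef_pos: [0.5087, -0.3996, 0.0794]
tcp_rot: [0.988, 0.155, -0.0, -0.0]
contact_force: [-0.6, 0.5, -3.7]
opening: 0.691
finger_force: 68.7
```

```bash
python3 - <<'E'
from h import *
print(get_state()["eef_pos"],rel([.477,-.2068,.08],.342))
E
```

```text
[ 0.50873808 -0.39957411  0.07935904] (array([ 0.02892925, -0.193216  , -0.00050021]), np.float64(-0.030202353732834863))
```

```bash
python3 - <<'E'
from h import *
im=np.load("w1.npy"); d=np.load("cp1.npz"); cp=(camera_params("wrist"),d["A"],d["c"])
C=[]
for c in blobs(im,(105,120,50),(125,255,255),40,(20,10,180,220))[1]:
    r=cv2.boundingRect(c); C.append((r,c))
    M=cv2.moments(c); q=ray("wrist",(M["m10"]/M["m00"]+.5,M["m01"]/M["m00"]+.5),.012,cp); print(r,q.round(4)); C[-1]=q[:2]
C=np.array(C); m=C.mean(0); print(m)
H=C[np.argsort(C[:,0])]; v=H[2:].mean(0)-H[:2].mean(0); print(np.arctan2(v[1],v[0]),np.linalg.norm(v),np.linalg.norm(H[3]-H[2]),np.linalg.norm(H[1]-H[0]))
E
```

```text
(72, 181, 24, 22) [ 0.391  -0.1972  0.012 ]
(139, 178, 20, 22) [ 0.4169 -0.2696  0.012 ]
(40, 31, 25, 27) [ 0.536  -0.1452  0.012 ]
(113, 27, 26, 28) [ 0.5619 -0.2174  0.012 ]
[ 0.47646001 -0.20732202]
0.34493127349915664 0.15410281042757312 0.0766835352323441 0.07690194725035693
```

>>> move_arm(moves=[[0.4,[0.0015,-0.01,0],[0,0,-0.004]],[0.4,[0.0035,-0.02,0],[0,0,-0.004]],[0.4,[0.004,-0.027,0],[0,0,-0.004]],[0.4,[0.0045,-0.03,0],[0,0,-0.004]],[0.4,[0.0045,-0.03,0],[0,0,-0.004]],[0.4,[0.004,-0.027,0],[0,0,-0.004]],[0.4,[0.0035,-0.025,0],[0,0,-0.004]],[0.4,[0.002,-0.016,0],[0,0,-0.003]],[0.4,[0.001,-0.008,0],[0,0,0]],[0.4,[0,0,0],[0,0,0]]])

```text
time: 34.63
eef_pos: [0.4732, -0.2062, 0.079]
tcp_rot: [0.985, 0.171, -0.001, -0.001]
contact_force: [0.4, 0.6, -3.5]
opening: 0.688
finger_force: 68.6
```

>>> move_arm(moves=[[0.4,[0,0,0],[0,0,0]],[0.4,[0,0,0],[0,0,0]],[0.4,[0,0,0],[0,0,0]],[0.4,[0,0,0],[0,0,0]],[0.4,[0,0,0],[0,0,0]],[0.4,[0,0,0],[0,0,0]],[0.4,[0,0,0],[0,0,0]],[0.4,[0,0,0],[0,0,0]],[0.4,[0,0,0],[0,0,0]],[0.4,[0,0,0],[0,0,0]]])

```text
time: 35.47
eef_pos: [0.4741, -0.208, 0.0799]
tcp_rot: [0.985, 0.171, -0.0, 0.0]
contact_force: [-0.5, 1.0, -3.3]
opening: 0.688
finger_force: 68.6
```

```bash
python3 - <<'E'
from h import *
print(get_state()["eef_pos"],rel([.4765,-.2073,.0095],.343))
cp=campose("wrist"); im=read_camera("wrist"); print([(cv2.boundingRect(c),ray("wrist",(cv2.boundingRect(c)[0]+cv2.boundingRect(c)[2]/2,cv2.boundingRect(c)[1]+cv2.boundingRect(c)[3]/2),.012,cp).round(4)) for c in blobs(im,(105,120,40),(125,255,255),60,(150,0,420,400))[1]])
E
```

```text
[ 0.47411943 -0.20803857  0.07992616] (array([0.00249057, 0.00010407, 0.07042615]), np.float64(-0.00019321572077424243))
[((322, 68, 40, 31), array([ 0.5614, -0.2137,  0.012 ])), ((195, 68, 41, 32), array([ 0.5376, -0.1479,  0.012 ]))]
```

>>> move_arm(moves=[[0.4,[0.0025,0,0.005],[0,0,0]],[0.4,[0,0,0.01],[0,0,0]],[0.4,[0,0,0.013],[0,0,0]],[0.4,[0,0,0.012],[0,0,0]],[0.4,[0,0,0.01],[0,0,0]],[0.4,[0,0,0.007],[0,0,0]],[0.4,[0,0,0.004],[0,0,0]],[0.4,[0,0,0.002],[0,0,0]],[0.4,[0,0,0],[0,0,0]],[0.4,[0,0,0],[0,0,0]]])

```text
time: 36.35
eef_pos: [0.4769, -0.2075, 0.0173]
tcp_rot: [0.985, 0.171, 0.0, 0.0]
contact_force: [0.6, -0.8, -3.6]
opening: 0.686
finger_force: 68.5
```

>>> move_arm(moves=[[0.4,[0,0,0.002],[0,0,0]],[0.4,[0,0,0.002],[0,0,0]],[0.4,[0,0,0.001],[0,0,0]],[0.4,[0,0,0],[0,0,0]],[0.4,[0,0,0],[0,0,0]],[0.4,[0,0,0],[0,0,0]],[0.4,[0,0,0],[0,0,0]],[0.4,[0,0,0],[0,0,0]],[0.4,[0,0,0],[0,0,0]],[0.4,[0,0,0],[0,0,0]]])

```text
time: 37.18
eef_pos: [0.4765, -0.2072, 0.012]
tcp_rot: [0.985, 0.171, 0.0, 0.0]
contact_force: [-0.5, 0.3, -3.3]
opening: 0.69
finger_force: 68.5
```

>>> move_arm(moves=[[0.4,[0,0,0.001],[0,0,0]],[0.4,[0,0,0.001],[0,0,0]],[0.4,[0,0,0],[0,0,0]],[0.4,[0,0,0],[0,0,0]],[0.4,[0,0,0],[0,0,0]],[0.4,[0,0,0],[0,0,0]],[0.4,[0,0,0],[0,0,0]],[0.4,[0,0,0],[0,0,0]],[0.4,[0,0,0],[0,0,0]],[0.4,[0,0,0],[0,0,0]]])

```text
time: 38.02
eef_pos: [0.4765, -0.2072, 0.0099]
tcp_rot: [0.985, 0.171, 0.0, -0.0]
contact_force: [-0.1, 0.6, -3.3]
opening: 0.685
finger_force: 68.5
```

>>> move_arm(moves=[[0.4,[0,0,0.0006],[0,0,0]],[0.4,[0,0,0.0006],[0,0,0]],[0.4,[0,0,0],[0,0,0]],[0.4,[0,0,0],[0,0,0]],[0.4,[0,0,0],[0,0,0]],[0.4,[0,0,0],[0,0,0]],[0.4,[0,0,0],[0,0,0]],[0.4,[0,0,0],[0,0,0]],[0.4,[0,0,0],[0,0,0]],[0.4,[0,0,0],[0,0,0]]])

```text
time: 38.85
eef_pos: [0.4765, -0.2072, 0.0097]
tcp_rot: [0.985, 0.171, -0.0, -0.0]
contact_force: [-3.6, 1.7, 5.9]
opening: 0.69
finger_force: 69.6
```

Contact. Releasing and retreating.

>>> move_arm(moves=[[0.73,[0,0,0],[0,0,0]],[0.8,[0,0,0],[0,0,0]],[0.9,[0,0,0],[0,0,0]],[1,[0,0,0],[0,0,0]],[1,[0,0,0],[0,0,0]],[1,[0,0,-0.01],[0,0,0]],[1,[0,0,-0.03],[0,0,0]],[1,[0,0,-0.04],[0,0,0]],[1,[0,0,-0.04],[0,0,0]],[1,[0,0,-0.04],[0,0,0]]])

```text
time: 39.68
eef_pos: [0.4761, -0.2069, 0.1709]
tcp_rot: [0.985, 0.171, -0.0, -0.0]
contact_force: [0.3, -0.1, 0.7]
opening: 0.996
finger_force: 0.0
```

>>> move_arm(moves=[[1,[0,0,-0.02],[0,0,0]],[1,[0,0,-0.02],[0,0,0]],[1,[0,0,0],[0,0,0]],[1,[0,0,0],[0,0,0]],[1,[0,0,0],[0,0,0]],[1,[0,0,0],[0,0,0]],[1,[0,0,0],[0,0,0]],[1,[0,0,0],[0,0,0]],[1,[0,0,0],[0,0,0]],[1,[0,0,0],[0,0,0]]])

```text
time: 40.52
eef_pos: [0.4763, -0.2071, 0.2081]
tcp_rot: [0.985, 0.171, -0.0, -0.0]
contact_force: [-0.1, -0.2, -0.2]
opening: 1.0
finger_force: 0.0
```

```bash
python3 - <<'E'
from h import *
w=read_camera("wrist"); s=read_camera("scene")
cv2.imwrite("pics/final.png",cv2.hconcat([cv2.resize(w[:,:,::-1],(480,360)),cv2.resize(s[130:300,150:376,::-1],(480,360))])[:, :800]); print(get_state()["contact_force"])
E
```

```text
[-0.44174766  0.15278461 -0.32571077]
```

My picture allowance is used up, so I'll check the fit numerically.

```bash
python3 - <<'E'
from h import *
cp=campose("wrist"); im=read_camera("wrist")
a=.343; o=np.array([.4765,-.2073]); ux=np.array([np.cos(a),np.sin(a)]); uy=np.array([-np.sin(a),np.cos(a)])
# rectify the nest at the unit's top plane (z=.036), 1 px = 0.5 mm
S=np.float32([[-.1,-.06],[.1,-.06],[.1,.06],[-.1,.06]])
src=np.float32([proj("wrist",[*(o+x*ux+y*uy),.036],cp) for x,y in S]); dst=(S+[.1,.06]).astype(np.float32)*2000
r=cv2.warpPerspective(im,cv2.getPerspectiveTransform(src,dst),(400,240)); g=cv2.cvtColor(r,cv2.COLOR_RGB2GRAY).astype(int)
print("along x (mm from centre):",[(int(i/2-100),int(g[100:140,i].mean())) for i in range(40,362,4) if abs(i/2-100)>58])
print("across y, x=-20:",[(round(j/2-60,1),int(g[j,150:170].mean())) for j in range(30,212,3) if abs(j/2-60)>22])
print("across y, x=+40:",[(round(j/2-60,1),int(g[j,270:290].mean())) for j in range(30,212,3) if abs(j/2-60)>22])
for c in blobs(im,(105,120,40),(125,255,255),40,(100,20,460,330))[1]:
    M=cv2.moments(c); q=ray("wrist",(M["m10"]/M["m00"]+.5,M["m01"]/M["m00"]+.5),.012,cp)[:2]-o; print("stop",cv2.contourArea(c),(q@ux).round(4),(q@uy).round(4))
E
```

```text
along x (mm from centre): [(-80, 134), (-78, 134), (-76, 135), (-74, 134), (-72, 151), (-70, 182), (-68, 58), (-66, 56), (-64, 116), (-62, 114), (-60, 113), (60, 66), (62, 67), (64, 66), (66, 65), (68, 35), (70, 46), (72, 115), (74, 113), (76, 113), (78, 113), (80, 113)]
across y, x=-20: [(-45.0, 136), (-43.5, 136), (-42.0, 130), (-40.5, 179), (-39.0, 192), (-37.5, 192), (-36.0, 192), (-34.5, 191), (-33.0, 183), (-31.5, 127), (-30.0, 94), (-28.5, 102), (-27.0, 94), (-25.5, 64), (-24.0, 103), (-22.5, 102), (22.5, 66), (24.0, 104), (25.5, 105), (27.0, 98), (28.5, 143), (30.0, 180), (31.5, 178), (33.0, 176), (34.5, 180), (36.0, 177), (37.5, 180), (39.0, 180), (40.5, 180), (42.0, 140), (43.5, 111), (45.0, 114)]
across y, x=+40: [(-45.0, 137), (-43.5, 137), (-42.0, 127), (-40.5, 176), (-39.0, 192), (-37.5, 192), (-36.0, 192), (-34.5, 192), (-33.0, 193), (-31.5, 156), (-30.0, 116), (-28.5, 123), (-27.0, 120), (-25.5, 65), (-24.0, 116), (-22.5, 123), (22.5, 59), (24.0, 92), (25.5, 99), (27.0, 85), (28.5, 132), (30.0, 187), (31.5, 192), (33.0, 192), (34.5, 192), (36.0, 192), (37.5, 192), (39.0, 192), (40.5, 193), (42.0, 162), (43.5, 133), (45.0, 135)]
stop 220.5 -0.0766 -0.0385
stop 235.5 -0.0767 0.0383
stop 330.0 0.077 -0.0374
stop 336.0 0.0771 0.0382
```

```bash
python3 -c "
from plant import *
print(sign_off())"
```

```text
the job is handed in; nothing more can be done
None
```

The spool, tape and cup are in place on their pads and released, then the bare unit was set flat in the nest between the corner stops; I steered clear of the bottle and meter but did not re-check them at the end, and the job was handed in at about 41 s.

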